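Close up the pin stock

TASK

Cover the pin stock against dust: push every drawer of the small three-drawer cabinet that stands open fully home, and swing the clear lid of the pin case down shut, in any order. Do it all by pushing with the fingertips: grasp nothing, do not lift the case or shove it along the desk, and leave everything else where it lies.

Things in the scene. Friction and masses are not known exactly. Their poses are not given: they have to be found in the camera images.
- plinth: Dark steel base of the pin cabinet, 150 deep x 288 wide x 8 mm, fixed to the desk; origin at the centre of its underside, x points to the back of the cabinet, y along the row of drawers. Three grey drawer modules (136 deep x 90 wide x 78 mm high, their roofs at z = 0.086 m above the desk) stand on it side by side at 94 mm pitch, in any order, and are fixed.
- front_red (a point): Point at the middle of the outer face of the red front (face 86 mm wide, 70 mm high, moves with the drawer); x points into the cabinet (the way to push), z up. A pull lip sticks out 10 mm from the foot of the face (50 mm wide, its top 26 mm below this point); the rest of the face is flat but for a label frame 2 mm proud. This point is about 47 mm above the desk.
- front_blue (a point): Point at the middle of the outer face of the blue front (face 86 mm wide, 70 mm high, moves with the drawer); x points into the cabinet (the way to push), z up. Same build as the red one.
- front_green (a point): Point at the middle of the outer face of the green front (face 86 mm wide, 70 mm high, moves with the drawer); x points into the cabinet (the way to push), z up. Same build as the red one.
- drawer_red (a joint): Value of this drawer's slide, m: 0 = shut, grows as it is out (to 0.09). The drawer slides with about 1.2 N of friction and stays where it is left; it stops hard at 0, with no spring or catch. Starts 35 to 80 mm out.
- drawer_blue (a joint): Value of this drawer's slide, m: 0 = shut, grows as it is out (to 0.09). The drawer slides with about 1.2 N of friction and stays where it is left; it stops hard at 0, with no spring or catch. Starts 35 to 80 mm out.
- drawer_green (a joint): Value of this drawer's slide, m: 0 = shut, grows as it is out (to 0.09). The drawer slides with about 1.2 N of friction and stays where it is left; it stops hard at 0, with no spring or catch. Starts shut.
- pin_kit: Loose flat pin case, dark grey with a clear lid, 62 deep x 130 wide x 27 mm high when shut, about 0.7 kg, stands on the desk; origin at the centre of its underside, x points to its back, where the lid is hinged (hinge line along y at x = +33 mm, 25 mm above the desk), the lid's lip is at its front.
- lid_edge (a point): Middle of the lid's free edge on the lid's outer face: 64 mm from the hinge line. The lid is 130 mm wide and 2 mm thick; a lip 24 mm wide stands on 4 mm beyond this edge.
- pin_kit_lid (a joint): Lid angle, rad: 0 = shut flat, pi/2 = upright, largest 1.92 (leaning back). Starts 1.55 to 1.85. The hinge is stiff (0.025 N m), so the 40 g lid stays at whatever angle it is left and must be swung all the way down; no catch.
- cylinder_brass: Brass lock cylinder, 17x64x38 mm, loose, bystander. Origin at its underside, as for all bystanders.
- padlock: Brass padlock, 18x42x69 mm, standing, loose, bystander.
- pin_block: Drilled steel block, 42x62x30 mm with its pins, loose, bystander.
- driver_orange: Screwdriver with orange handle, 27x186x25 mm, loose, bystander.
- oil_bottle: Small tan bottle with a red spout, 33x33x98 mm, loose, bystander.
- lock_spray: Blue spray can with black cap, 35x35x116 mm, loose, bystander.
- stapler: Black stapler, 30x120x39 mm, loose, bystander.
- tape_left: Roll of tan tape, 100x98x25 mm, loose, bystander.
- mug: White mug, 92x127x95 mm, loose, bystander.
Mind the look-alikes: they are no part of the job. Of the things that look like the pin_kit, the middle-sized one is meant.

How it is judged:
At the end, for the whole second after the job is handed in: All three drawers are shut to within 4 mm, the lid of the pin case is shut to within 0.06 rad (about 4 mm at its edge), and the case stands flat and still within 40 mm of where it was (value of joint each of drawer_red, drawer_blue, drawer_green below 0.004 m and value of joint pin_kit_lid below 0.06 rad and distance of pin_kit from where it was at the start of the episode below 0.04 m and angle between pin_kit's own z axis and vertical below 0.05 rad and linear speed of pin_kit below 0.01 m/s); the robot touches nothing.
It fails at once if the pin case is lifted, tipped or shoved more than 40 mm along the desk (height (world z) of pin_kit above 0.012 m or angle between pin_kit's own z axis and vertical above 0.3 rad or distance of pin_kit from where it was at the start of the episode above 0.04 m).
It fails at once if a bystander is moved, lifted or knocked over (shifted more than 20 mm) (distance of any of cylinder_brass, padlock, pin_block, driver_orange, oil_bottle, lock_spray, stapler, tape_left, mug from where it was at the start of the episode above 0.02 m).
It also fails if it takes over 48 s, if anything falls off the work surface, if the arm or the gripper's body presses on something with over 40 N, if the wrist force passes 120 N, or if a joint passes its speed limit or range.

ROBOT

A 6-joint arm with a two-finger parallel gripper is mounted at the origin on a cart in front of the work surface, level with it; the furniture and walls round the work are solid. World frame = base frame: x ahead of the robot, y to its left, z up, the work surface at z = 0. Lengths are in m, angles in rad, forces in N, time in s.
With the tool pointing down it reaches from about 0.375 to 0.975 m from the base axis. Payload 3.8 kg.
Tool frame: the origin (TCP) lies midway between the tips of the shut fingers; the grasp point (between the pads) lies 19 mm behind it; x points along the fingers, z is the direction in which the jaws open and shut, and the axes are right-handed (so a half turn about x gives the same grasp; the last joint's range is limited). The gripper opens to 85 mm and grips with 20 to 120 N. Pads are 22 mm wide; open, the fingers measure 114 mm over their backs; the gripper's body (76 mm by 85 mm) begins 54 mm behind the grasp point. The pads swing forward as they close: fully open they stand 13 mm farther back than shut.
Start: joints at [-1.263, 0.264, 1.604, -0, 1.274, -0.037], TCP at [0.228, -0.635, 0.21] pointing down, gripper open.
Joint ranges: [-2.63, 2.63], [-0.94, 2.18], [0.31, 2.57], [-1.31, 4.45], [0, 2.66], [-2.55, 2.55]. Speed limits (rad/s): [2.57, 2.57, 3.14, 3.14, 3.14, 3.14].

INTERFACE

Orientations are given as a rotation vector (axis times angle).
In Python, from workcell import * gives the robot as it stands. The module is installed in compiled form; this text tells all that it offers.
- The arm moves only by the tool carry_out, never from a script. Its arguments are lists of equal length, an entry for each row: "offset": the shift along the tool's x, y, z in cm, a list of three; "delta_rot": the turn, a rotation vector about the tool's x, y, z in degrees, a list of three. A call has exactly 5 rows; each row shifts and turns the commanded pose from where the row before left it, along the tool's axes as they then stand; what a row does not reach is not made up. A row lasts 1/12 s, in which the tool goes at most 41.7 mm and 7.16 degrees, less where a joint would pass 70% of its speed; a pose out of reach is approached as far as the arm can. A call is refused whole if a number of a shift passes 4.17 or a number of a turn 7.16, either way. A call with a gripper value outside its range is refused whole. "fingers" is the opening, from -1 (shut) to 1 (fully open), set as the call begins (left out, the last holds). The fingers move at their own pace and stop on an object; "newtons" is the grip in N (left out, the last holds). Time passes only in rows, so rows that do not move let the fingers close, or fill a call up. It gives the time, the measured TCP pose, the force and the opening at its end, in the units of the state.
- read_state(): the state, without advancing time (a new reading comes with each control period).
- read_camera(name): name is "side" or "top"; returns (picture, depth): 384x512x3 uint8, red, green, blue; 384x512 float32, m along the optical axis (not along the pixel's ray), 0 where there is no reading.
- get_calibration(name): a dict with "fx", "fy", "cx", "cy" (pixels), "R" (3x3) and "t" (3): a world point X has camera coordinates R X + t. Camera axes: x right, y down, z forward; pixel columns grow to the right and rows downward; lengths in m; the calibration is good to about 2 mm. A picture is of the moment at which its call begins. get_calibration takes no time and is no camera call.
- finish_job(): hands the job in, once; it reports no verdict.
The state is a dict: "time": time; "q": joint angles; "joint_vel": joint speeds; "joint_torque": joint torques, N m; "tool_pos": TCP position; "tcp_rot": TCP orientation; "wrist_force": force on the tool from outside, world axes, zero at the start; "torque": the same for the moment, N m; "width": opening from 0.0 (shut) to 1.0 (fully open).
Only numpy, scipy, OpenCV 4.12 (cv2) and the standard library are available. Lean on these libraries where they do the work, as an engineer would, in place of code of your own. Each camera call takes 0.05 s, during which the arm holds its last target. There are 200 camera calls.

## Working session

There is one attempt and no reset: what is moved stays moved. The work goes in short steps, Python scripts to look and compute and a tool call to move; the robot and the scene stay as the last step left them, time stands still between calls to the robot, and variables do not carry over. Pictures are saved under pics/ and viewed, about 8 in all and at most 12, crops included, and the job is handed in when it is done.

Besides the shell and the picture viewer there is one more tool, called after ">>>" as name(argument=value, ...), one argument or row to a line, values as JSON. carry_out: Moves the arm, as the interface text tells. Its arguments: {"type":"object","properties":{"offset":{"type":"array"},"delta_rot":{"type":"array"},"fingers":{"type":"number"},"newtons":{"type":"number"}},"required":["offset","delta_rot"]}

```bash
mkdir -p pics; cat > h.py <<'E'
from workcell import *
import numpy as np, cv2
from scipy.spatial.transform import Rotation as Ro
def cloud(n):
    im,d=read_camera(n); c=get_calibration(n)
    v,u=np.mgrid[:384,:512]
    P=np.stack([(u-c['cx'])/c['fx']*d,(v-c['cy'])/c['fy']*d,d],-1)
    W=(P-c['t'])@np.array(c['R'])
    W[d==0]=np.nan
    return im,W
E
python3 - <<'E'
from h import *
for n in('top','side'):
    im,W=cloud(n); np.savez('pics/%s0.npz'%n,im=im,W=W)
    cv2.imwrite('pics/%s0.png'%n,cv2.resize(im[:,:,::-1],(800,600),interpolation=cv2.INTER_CUBIC))
    c=get_calibration(n);print(n,-np.array(c['R']).T@c['t'])
s=read_state();print(s); print(Ro.from_rotvec(s['tcp_rot']).as_matrix())
E
```

```text
top [ 0.37306665 -0.07430937  1.35367683]
side [ 0.31995649 -1.19515095  0.59921213]
{'time': 0.1, 'q': array([-1.26289753e+00,  2.64662666e-01,  1.60527141e+00,  1.89615143e-05,
        1.27367522e+00, -3.69069832e-02]), 'joint_vel': array([ 7.49143157e-04, -2.03423714e-03, -2.58161671e-03, -1.32585763e-03,
       -6.96997453e-05, -2.27401360e-04]), 'joint_torque': array([ 1.13760004e-04, -5.16706538e+01, -3.68590558e+01, -1.20260120e-04,
        6.25484376e-03, -3.21457583e-05]), 'tool_pos': array([ 0.22794439, -0.6345938 ,  0.20917841]), 'tcp_rot': array([ 0.95280466,  1.35445484, -0.95076201]), 'wrist_force': array([-0.32706187, -0.35069145,  0.27651178]), 'torque': array([-0.01033839,  0.01119775, -0.00872749]), 'width': 1.0008746457252733}
[[-5.93879088e-04  9.41143030e-01  3.38008054e-01]
 [ 1.92729835e-03  3.38008564e-01 -9.41141061e-01]
 [-9.99997966e-01  9.25183712e-05 -2.01459963e-03]]
```

View pics/top0.png

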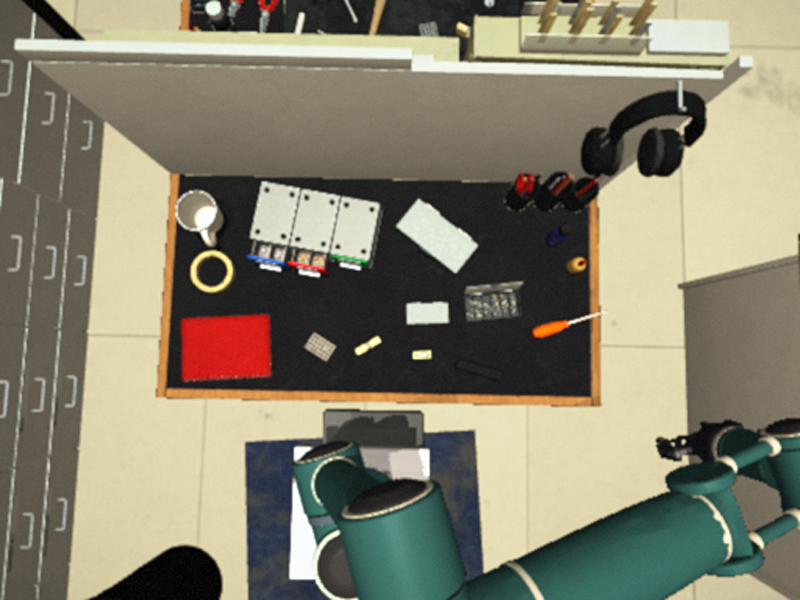

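View pics/side0.png

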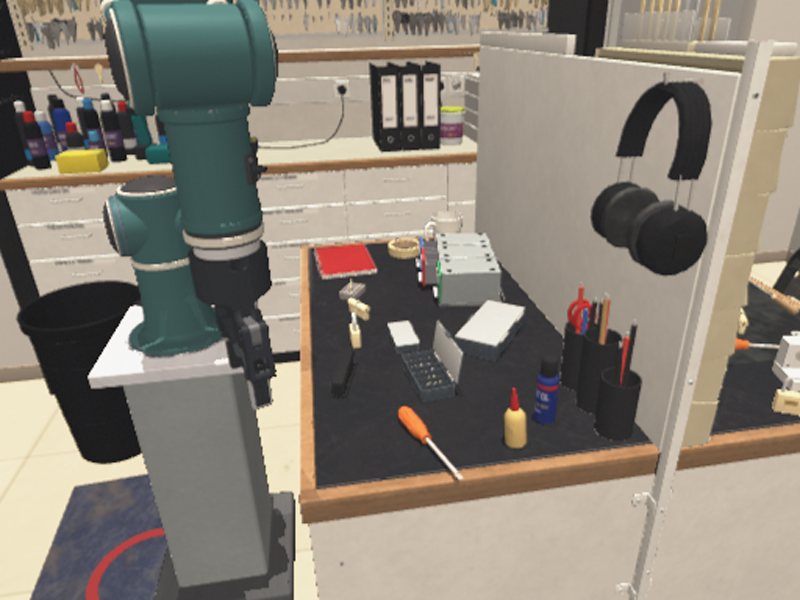

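Top view (x up, y left): cabinet at about (315,225), with the blue (268,255) and red (308,262) fronts standing out and green (350,258) shut. The open, middle-sized case is at (492,300), with the lid hinged at its far side. The side view agrees.

```bash
python3 - <<'E'
from h import *
T=np.load('pics/top0.npz');S=np.load('pics/side0.npz')
def near(D,u,v): return D['W'][int(v/1.5625),int(u/1.5625)].round(3)
for n,p in dict(roofTL=(262,186),roofTR=(378,205),roofBR=(370,262),roofBL=(252,240),case=(492,305),lidL=(468,290),lidR=(520,284),bigL=(400,220),bigR=(470,260),small=(428,313),padl=(368,345),cyl=(422,354),block=(320,346),stap=(478,370),drv=(550,328),oil=(576,265),spray=(557,235),cup=(520,195),mugh=(208,240),tape=(212,288),desk=(300,300)).items(): print(n,near(T,*p))
# roof oriented rect
for nm,D in(('top',T),('side',S)):
    W=D['W'];im=D['im'].astype(int)
    box=(W[...,0]>.35)&(W[...,0]<.85)
    m=box&(abs(W[...,2]-.086)<.006)&(W[...,1]>.0)&(W[...,1]<.45)
    P=W[m][:,:2]
    if len(P)>20:
        r=cv2.minAreaRect(P.astype(np.float32));print(nm,'roof',len(P),r,cv2.boxPoints(r).round(3).tolist())
    h=cv2.cvtColor(D['im'],cv2.COLOR_RGB2HSV);sat=(h[...,1]>130)&(h[...,2]>50)
    for c,(a,b) in dict(red=(-1,8),blue=(100,125),green=(50,85)).items():
        m=sat&box&(h[...,0]>=a)&(h[...,0]<=b)&(W[...,1]>0.0)&(W[...,1]<.4)&(W[...,2]>.015)&(W[...,2]<.1)&(W[...,0]>.5)
        P=W[m];print(nm,c,len(P), P.mean(0).round(3),np.percentile(P,[3,97],axis=0).round(3).tolist() if len(P) else '')
    m=(W[...,0]>.4)&(W[...,0]<.65)&(W[...,1]<-.15)&(W[...,1]>-.42)&(W[...,2]>.04)&(W[...,2]<.12)
    P=W[m];print(nm,'lid',len(P),np.percentile(P,[1,50,99],axis=0).round(3).tolist())
    r=cv2.minAreaRect(P[:,:2].astype(np.float32));print(r,cv2.boxPoints(r).round(3).tolist())
    m=(W[...,0]>.4)&(W[...,0]<.65)&(W[...,1]<-.15)&(W[...,1]>-.42)&(W[...,2]>.008)&(W[...,2]<.03)
    P=W[m];r=cv2.minAreaRect(P[:,:2].astype(np.float32));print('base',len(P),r,cv2.boxPoints(r).round(3).tolist())
E
```

```text
roofTL [0.752 0.247 0.083]
roofTR [ 0.712 -0.022  0.087]
roofBR [ 0.586 -0.006  0.055]
roofBL [ 0.643  0.285 -0.001]
case [ 0.493 -0.301  0.003]
lidL [ 0.523 -0.237  0.063]
lidR [ 0.538 -0.353  0.078]
bigL [ 0.701 -0.077  0.001]
bigR [ 0.602 -0.247  0.007]
small [ 0.469 -0.145  0.023]
padl [ 0.392 -0.006  0.035]
cyl [ 0.373 -0.134  0.068]
block [0.386 0.109 0.018]
stap [ 0.339 -0.264  0.035]
drv [ 0.442 -0.44   0.023]
oil [ 0.588 -0.49   0.058]
spray [ 0.653 -0.439  0.082]
cup [ 0.736 -0.345  0.118]
mugh [0.624 0.364 0.081]
tape [0.518 0.369 0.025]
desk [0.495 0.161 0.001]
top roof 2874 ((0.6825948357582092, 0.2242925614118576), (0.4485304355621338, 0.2440352439880371), 89.94218444824219) [[0.5600000023841858, 0.0], [0.8040000200271606, -0.0], [0.8050000071525574, 0.4480000138282776], [0.5609999895095825, 0.4490000009536743]]
top red 59 [0.568 0.135 0.069] [[0.561, 0.096, 0.022], [0.579, 0.18, 0.085]]
top blue 45 [0.579 0.226 0.072] [[0.573, 0.189, 0.031], [0.588, 0.268, 0.086]]
top green 43 [0.588 0.04  0.068] [[0.581, 0.002, 0.022], [0.594, 0.078, 0.086]]
top lid 237 [[0.521, -0.35
[... 1088 characters left out ...]
[0.584, 0.007, 0.081], [0.591, 0.058, 0.084]]
side lid 355 [[0.519, -0.363, 0.04], [0.532, -0.3, 0.063], [0.643, -0.171, 0.093]]
((0.5759369730949402, -0.24851122498512268), (0.22615161538124084, 0.10254625976085663), 48.165260314941406) [[0.4620000123977661, -0.29899999499320984], [0.5389999747276306, -0.367000013589859], [0.6899999976158142, -0.1979999989271164], [0.6129999756813049, -0.12999999523162842]]
base 1060 ((0.538263738155365, -0.293709397315979), (0.273817777633667, 0.21106112003326416), 84.32332611083984) [[0.41999998688697815, -0.41999998688697815], [0.6299999952316284, -0.4399999976158142], [0.6570000052452087, -0.1679999977350235], [0.44699999690055847, -0.1469999998807907]]
```

```bash
python3 - <<'E'
from h import *
T=np.load('pics/top0.npz');S=np.load('pics/side0.npz')
def rect(P,n):
    r=cv2.minAreaRect(P[:,:2].astype(np.float32));print(n,len(P),np.round(r[0],4),np.round(r[1],4),round(r[2],2),cv2.boxPoints(r).round(3).tolist())
for D in(T,S):
    W=D['W'];x,y,z=W[...,0],W[...,1],W[...,2];im=D['im'].astype(int)
    grey=(im.max(-1)-im.min(-1)<30)&(im.min(-1)>90)
    m=grey&(x>.595)&(x<.8)&(y>-.05)&(y<.31)&(z>.078)&(z<.095);m=cv2.morphologyEx(m.astype(np.uint8),cv2.MORPH_OPEN,np.ones((3,3)))>0
    rect(W[m],'roof')
    m=(x>.5)&(x<.58)&(y>-.375)&(y<-.215)&(z>.032)&(z<.12)&(x<.6+(y+.24)*0+0)
    m&=~((x>.555)&(y>-.3))
    P=W[m];rect(P,'lid')
    for a,b in((.032,.045),(.045,.06),(.06,.075),(.075,.085),(.085,.1)):
        q=P[(P[:,2]>a)&(P[:,2]<b)]
        if len(q)>3:
            k=np.polyfit(q[:,1],q[:,0],1);print(a,b,len(q),'x at y=-.3',np.polyval(k,-.3).round(4),'slope',k[0].round(3),'y',q[:,1].min().round(3),q[:,1].max().round(3), q[:,2].max().round(4))
    m=(x>.43)&(x<.55)&(y>-.375)&(y<-.215)&(z>.006)&(z<.03);rect(W[m],'base')
im=np.vstack([cv2.resize(T['im'][150:220,280:392,::-1],(784,290*49//29),interpolation=cv2.INTER_CUBIC)[:290*49//29]])
cv2.imwrite('pics/c1.png',im)
E
```

```text
roof 2682 [0.6747 0.1192] [0.2789 0.1367] 80.23 [[0.5839999914169312, -0.007000000216066837], [0.7179999947547913, -0.029999999329447746], [0.765999972820282, 0.24500000476837158], [0.6309999823570251, 0.2680000066757202]]
lid 165 [ 0.5304 -0.2976] [0.0119 0.1301] 6.36 [[0.5170000195503235, -0.23399999737739563], [0.5320000052452087, -0.3630000054836273], [0.5440000295639038, -0.3619999885559082], [0.5289999842643738, -0.23199999332427979]]
0.032 0.045 31 x at y=-.3 0.5262 slope -0.121 y -0.359 -0.236 0.0448
0.045 0.06 39 x at y=-.3 0.5285 slope -0.127 y -0.362 -0.234 0.0598
0.06 0.075 40 x at y=-.3 0.531 slope -0.123 y -0.362 -0.233 0.0745
0.075 0.085 17 x at y=-.3 0.5329 slope -0.122 y -0.353 -0.234 0.0837
0.085 0.1 38 x at y=-.3 0.5341 slope -0.122 y -0.358 -0.233 0.0947
base 275 [ 0.4885 -0.2931] [0.1137 0.1512] 0.67 [[0.4309999942779541, -0.21799999475479126], [0.43299999833106995, -0.36899998784065247], [0.5460000038146973, -0.36800000071525574], [0.5440000295639038, -0.21699999272823334]]
roof 946 [0.6733 0.1144] [0.2829 0.1357] 80.46 [[0.5830000042915344, -0.01400000043213367
[... 217 characters left out ...]
427979], [0.5320000052452087, -0.3659999966621399], [0.5440000295639038, -0.36399999260902405], [0.527999997138977, -0.23100000619888306]]
0.032 0.045 75 x at y=-.3 0.526 slope -0.124 y -0.363 -0.236 0.045
0.045 0.06 95 x at y=-.3 0.528 slope -0.125 y -0.364 -0.235 0.0597
0.06 0.075 93 x at y=-.3 0.5306 slope -0.125 y -0.365 -0.238 0.0748
0.075 0.085 61 x at y=-.3 0.5322 slope -0.119 y -0.364 -0.231 0.0849
0.085 0.1 40 x at y=-.3 0.5331 slope -0.119 y -0.362 -0.235 0.0947
base 739 [ 0.4924 -0.3028] [0.0671 0.1365] 6.29 [[0.4519999921321869, -0.23899999260902405], [0.46700000762939453, -0.37400001287460327], [0.5329999923706055, -0.367000013589859], [0.5180000066757202, -0.23100000619888306]]
```

View pics/c1.png

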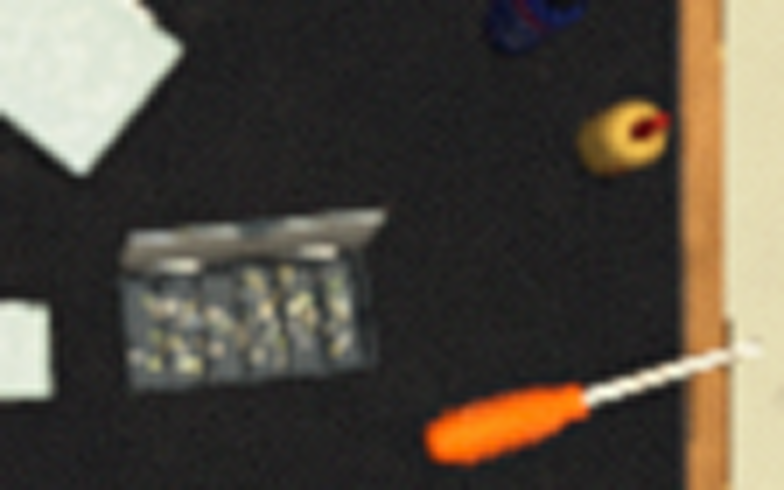

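>>> carry_out(
  offset=[
    [0,3.4,-1.6],
    [0,3.4,-1.6],
    [0,3.4,-1.6],
    [0,3.4,-1.6],
    [0,3.4,-1.6],
  ],
  delta_rot=[
    [0,0,0],
    [0,0,0],
    [0,0,0],
    [0,0,0],
    [0,0,0],
  ],
  fingers=-1,
  newtons=40,
)

```text
time: 0.52
tool_pos: [0.3617, -0.5009, 0.2097]
tcp_rot: [0.953, 1.354, -0.952]
wrist_force: [0.1, 0.7, 0.2]
width: 0.297
```

>>> carry_out(
  offset=[
    [0,3.4,-1.6],
    [0,3.4,-1.6],
    [0,3.4,-1.6],
    [0,3.4,-1.6],
    [0,3.4,-1.6],
  ],
  delta_rot=[
    [0,0,0],
    [0,0,0],
    [0,0,0],
    [0,0,0],
    [0,0,0],
  ],
)

```text
time: 0.93
tool_pos: [0.4948, -0.368, 0.2099]
tcp_rot: [0.952, 1.354, -0.952]
wrist_force: [1.7, -0.8, 0.1]
width: -0.002
```

>>> carry_out(
  offset=[
    [0,3.0,-1.4],
    [0,3.0,-1.4],
    [0,0,0],
    [0,0,0],
    [0,0,0],
  ],
  delta_rot=[
    [0,0,0],
    [0,0,0],
    [6.4,0,0],
    [6.4,0,0],
    [0,0,0],
  ],
)

```text
time: 1.35
tool_pos: [0.5413, -0.322, 0.2097]
tcp_rot: [1.12, 1.265, -1.12]
wrist_force: [-0.2, 0.3, 0.9]
width: 0.003
```

>>> carry_out(
  offset=[
    [0,2.0,-1.3],
    [0,1.8,-1.3],
    [3.4,0,0],
    [3.4,0,0],
    [0,0,0],
  ],
  delta_rot=[
    [0,0,0],
    [0,0,0],
    [0,0,0],
    [0,0,0],
    [0,0,0],
  ],
)

```text
time: 1.77
tool_pos: [0.5707, -0.29, 0.1344]
tcp_rot: [1.117, 1.279, -1.122]
wrist_force: [-1.9, 0.9, -2.3]
width: -0.003
```

```bash
cat >> h.py <<'E'
def rep():
    s=read_state();M=Ro.from_rotvec(s['tcp_rot']).as_matrix()
    print(s['time'],s['tool_pos'].round(4),'F',s['wrist_force'].round(1),'ty',M[:,1].round(3),'tz',M[:,2].round(3))
    return s,M
E
python3 - <<'E'
from h import *
rep()
im,_=cloud('side'); cv2.imwrite('pics/c2.png',cv2.resize(im[120:290,190:420,::-1],(790,584),interpolation=cv2.INTER_CUBIC))
E
```

```text
1.7667 [ 0.5707 -0.29    0.1344] F [-1.9  0.9 -2.3] ty [ 0.992  0.124 -0.011] tz [ 0.124 -0.992 -0.008]
```

View pics/c2.png

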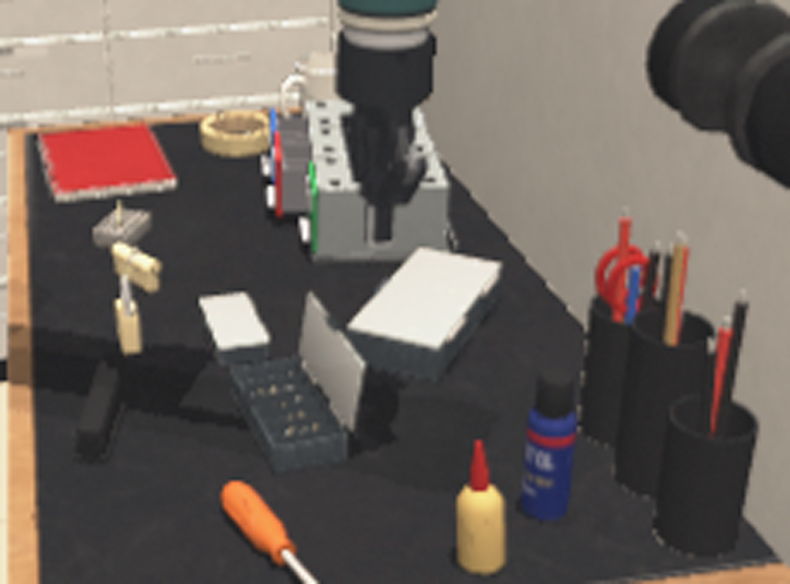

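The side crop shows the shut fingertips at (380,240), hanging behind the open lid at (335,360), with the gap to the lid clear.

>>> carry_out(
  offset=[
    [3.0,0.4,0],
    [2.8,0,0],
    [0,0,0],
    [0,0,0],
    [0,0,0],
  ],
  delta_rot=[
    [0,0,0],
    [0,0,0],
    [0,0,0],
    [0,0,0],
    [0,0,0],
  ],
)

```text
time: 2.23
tool_pos: [0.5807, -0.2933, 0.0869]
tcp_rot: [1.119, 1.261, -1.118]
wrist_force: [0.4, -0.3, 0.4]
width: 0.004
```

>>> carry_out(
  offset=[
    [1.3,-1.2,0],
    [0,-1.6,0],
    [0,-1.0,0],
    [0,-1.0,0],
    [0,-0.9,0],
  ],
  delta_rot=[
    [0,0,0],
    [0,0,0],
    [0,0,0],
    [0,0,0],
    [0,0,0],
  ],
)

```text
time: 2.65
tool_pos: [0.5236, -0.3002, 0.0736]
tcp_rot: [1.119, 1.26, -1.118]
wrist_force: [-0.8, 0.1, -0.4]
width: -0.006
```

>>> carry_out(
  offset=[
    [0.3,-0.7,0],
    [0.6,-0.7,0],
    [0.6,-0.5,0],
    [0.6,-0.4,0],
    [0,0,0],
  ],
  delta_rot=[
    [0,0,0],
    [0,0,0],
    [0,0,0],
    [0,0,0],
    [0,0,0],
  ],
)

```text
time: 3.07
tool_pos: [0.4981, -0.301, 0.0482]
tcp_rot: [1.12, 1.268, -1.121]
wrist_force: [0.2, -0.1, -0.3]
width: 0.0
```

>>> carry_out(
  offset=[
    [0.6,-0.4,0],
    [0.6,-0.3,0],
    [0.4,-0.3,0],
    [0.2,0,0],
    [0,0,0],
  ],
  delta_rot=[
    [0,0,0],
    [0,0,0],
    [0,0,0],
    [0,0,0],
    [0,0,0],
  ],
)

```text
time: 3.48
tool_pos: [0.4896, -0.3028, 0.0315]
tcp_rot: [1.12, 1.266, -1.12]
wrist_force: [-0.6, -0.6, -1.5]
width: -0.0
```

```bash
python3 - <<'E'
from h import *
rep()
im,_=cloud('side'); cv2.imwrite('pics/c3.png',cv2.resize(im[120:290,190:420,::-1],(790,584),interpolation=cv2.INTER_CUBIC))
rep()
E
```

```text
3.4833 [ 0.4896 -0.3028  0.0315] F [-0.6 -0.6 -1.5] ty [ 0.993  0.121 -0.001] tz [ 0.121 -0.993 -0.001]
3.5333 [ 0.4901 -0.303   0.032 ] F [ 0.3 -0.4  1.6] ty [ 0.993  0.121 -0.   ] tz [ 0.121 -0.993 -0.   ]
```

View pics/c3.png

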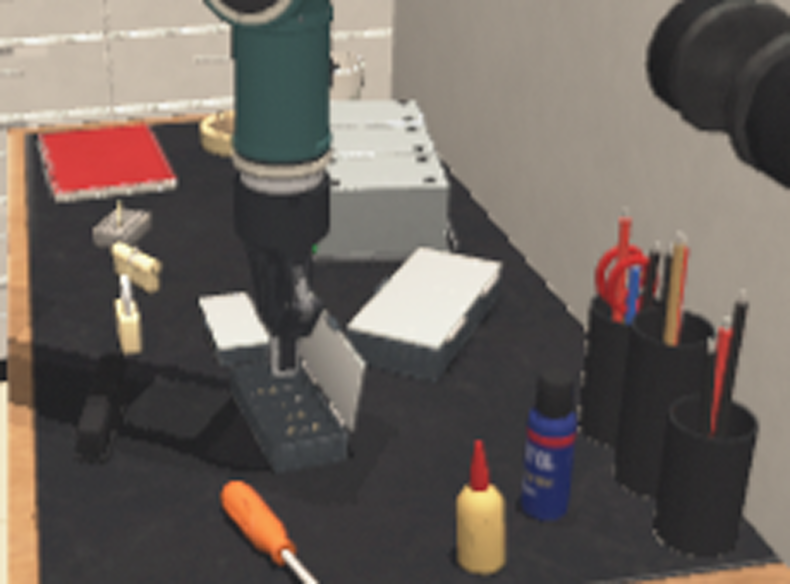

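```bash
python3 - <<'E'
from h import *
def pr(p,n='side'):
    c=get_calibration(n);q=np.array(c['R'])@p+c['t'];return np.array([c['fx']*q[0]/q[2]+c['cx'],c['fy']*q[1]/q[2]+c['cy']])
s,M=rep()
p=pr(s['tool_pos']);print(p,(p-[190,120])*3.435)
for P in([.527,-.235,.03],[.541,-.362,.03],[.5707,-.29,.134]):print((pr(np.array(P))-[190,120])*3.435)
im,W=cloud('side')
x,y,z=W[...,0],W[...,1],W[...,2]
m=(x>.5)&(x<.58)&(y>-.375)&(y<-.215)&(z>.032)&(z<.12);P=W[m]
for y0 in np.arange(-.37,-.22,.02):
    q=P[abs(P[:,1]-y0)<.01];print(y0.round(2),len(q),q.min(0).round(3) if len(q) else'',q.max(0).round(3)if len(q) else'')
# fingertip cloud
m=(x>.4)&(x<.56)&(y>-.36)&(y<-.2)&(z>.04)&(z<.11);print(np.percentile(W[m],[2,50,98],axis=0).round(3))
c,_=cloud('top');cv2.imwrite('pics/c4.png',cv2.resize(c[150:220,280:392,::-1],(784,490),interpolation=cv2.INTER_CUBIC))
E
```

```text
3.5333 [ 0.4901 -0.303   0.032 ] F [ 0.3 -0.4  1.6] ty [ 0.993  0.121 -0.   ] tz [ 0.121 -0.993 -0.   ]
[272.12993543 233.59047927] [282.1163282  390.18329629]
[308.10331093 347.78214583]
[358.48617633 423.87859081]
[374.3426906  265.48680304]
-0.37 24 [ 0.532 -0.365  0.034] [ 0.542 -0.36   0.088]
-0.35 63 [ 0.501 -0.359  0.033] [ 0.541 -0.34   0.118]
-0.33 66 [ 0.501 -0.34   0.032] [ 0.539 -0.32   0.111]
-0.31 69 [ 0.5   -0.32   0.034] [ 0.538 -0.301  0.093]
-0.29 54 [ 0.524 -0.3    0.035] [ 0.534 -0.281  0.093]
-0.27 44 [ 0.519 -0.28   0.033] [ 0.533 -0.26   0.088]
-0.25 15 [ 0.517 -0.259  0.033] [ 0.524 -0.242  0.055]
-0.23 8 [ 0.518 -0.24   0.035] [ 0.579 -0.221  0.089]
[[ 0.477 -0.357  0.041]
 [ 0.527 -0.312  0.071]
 [ 0.539 -0.253  0.107]]
```

View pics/c4.png

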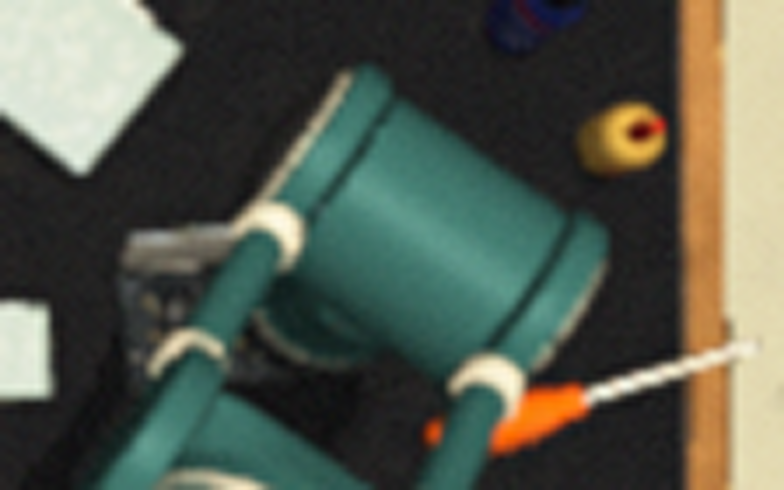

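```bash
python3 - <<'E'
from h import *
im,W=cloud('side');s,M=rep()
V=W-s['tool_pos'];x,y,z=V@M[:,0],V@M[:,1],V@M[:,2]
m=(abs(y)<.06)&(abs(z)<.06)&(x>-.09)&(x<.012)
for a in np.arange(-.09,.012,.006):
    k=m&(x>=a)&(x<a+.006)&(abs(y)<.032)
    if k.sum():print(a.round(3),k.sum(),'y',y[k].min().round(3),y[k].max().round(3),'z',z[k].min().round(3),z[k].max().round(3))
r,c=np.where(m&(abs(y)<.02)&(x<-.03));print(r.min(),r.max(),c.min(),c.max())
print(W[222:236,268:280,2].round(3)[:, ::3]);print(W[222:236,268:280,1].round(3)[:, ::3])
cv2.imwrite('pics/c5.png',cv2.resize(im[190:260,250:310,::-1],(510,595),interpolation=cv2.INTER_NEAREST))
E
```

```text
3.6833 [ 0.4907 -0.3033  0.0328] F [-0.5 -0.4  1.1] ty [0.993 0.121 0.001] tz [ 0.121 -0.993  0.001]
-0.09 25 y -0.017 0.011 z -0.037 0.046
-0.084 15 y -0.012 0.009 z -0.039 0.041
-0.078 25 y -0.013 0.01 z -0.03 0.037
-0.072 19 y -0.013 0.009 z -0.026 0.032
-0.066 3 y -0.012 -0.01 z -0.001 0.012
-0.06 11 y -0.012 0.007 z -0.009 0.015
-0.054 17 y -0.012 0.008 z -0.007 0.014
-0.048 17 y -0.011 0.007 z -0.005 0.015
-0.042 16 y -0.012 0.007 z -0.007 0.017
-0.036 17 y -0.011 0.008 z -0.005 0.014
-0.03 7 y -0.011 0.008 z -0.006 0.012
-0.024 6 y -0.009 0.006 z 0.004 0.008
0.0 3 y -0.03 0.031 z -0.023 0.033
0.006 85 y -0.031 0.031 z -0.06 0.056
201 227 264 281
[[0.071 0.076 0.077 0.032]
 [0.067 0.074 0.074 0.028]
 [0.063 0.072 0.068 0.002]
 [0.06  0.067 0.068 0.   ]
 [0.021 0.063 0.064 0.025]
 [0.016 0.058 0.056 0.022]
 [0.013 0.056 0.011 0.019]
 [0.009 0.022 0.017 0.018]
 [0.018 0.015 0.014 0.014]
 [0.018 0.014 0.012 0.011]
 [0.011 0.011 0.009 0.02 ]
 [0.006 0.022 0.021 0.015]
 [0.02  0.016 0.015 0.014]
 [0.015 0.016 0.013 0.011]]
[[-0.302 -0.312 -0.315 -0.242]
 [-0.3   -0.314 -0.316 -0.24 ]
 [-0.3   -0.315 -0.31  -0.203]
 [-0.299 -0.313 -0.316 -0.206]
 [-0.241 -0.312 -0.315 -0.253]
 [-0.239 -0.309 -0.307 -0.254]
 [-0.239 -0.312 -0.239 -0.255]
 [-0.238 -0.261 -0.255 -0.259]
 [-0.259 -0.256 -0.257 -0.257]
 [-0.264 -0.26  -0.258 -0.259]
 [-0.259 -0.26  -0.26  -0.278]
 [-0.257 -0.284 -0.283 -0.275]
 [-0.285 -0.28  -0.279 -0.28 ]
 [-0.281 -0.284 -0.282 -0.281]]
```

View pics/c5.png

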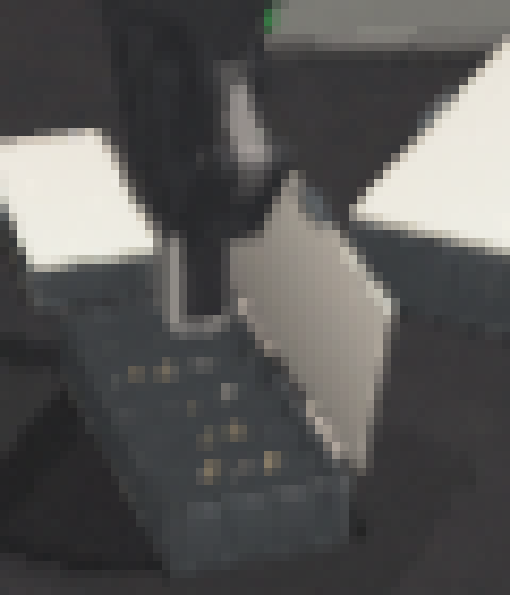

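The close crop shows the pads ending about 22 mm short of the reported TCP. So the fingertips passed over the lid, and it has not moved. I'll go back over it and repeat 22 mm lower.

>>> carry_out(
  offset=[
    [-4,0,0],
    [-4,0,0],
    [-0.5,2,0],
    [0,3.5,0],
    [0,3.0,0],
  ],
  delta_rot=[
    [0,0,0],
    [0,0,0],
    [0,0,0],
    [0,0,0],
    [0,0,0],
  ],
)

```text
time: 4.1
tool_pos: [0.5771, -0.2937, 0.1203]
tcp_rot: [1.12, 1.258, -1.118]
wrist_force: [-0.5, -0.8, -0.3]
width: -0.001
```

>>> carry_out(
  offset=[
    [0,0,0],
    [2.5,0,0],
    [2.2,0,0],
    [1.8,0,0],
    [0,0,0],
  ],
  delta_rot=[
    [0,0,0],
    [0,0,0],
    [0,0,0],
    [0,0,0],
    [0,0,0],
  ],
)

```text
time: 4.52
tool_pos: [0.571, -0.2909, 0.0477]
tcp_rot: [1.119, 1.273, -1.122]
wrist_force: [-0.6, 0.6, -0.9]
width: -0.002
```

>>> carry_out(
  offset=[
    [0,-1.2,0],
    [0,-1.0,0],
    [0,-0.9,0],
    [0,-0.9,0],
    [0,-0.8,0],
  ],
  delta_rot=[
    [0,0,0],
    [0,0,0],
    [0,0,0],
    [0,0,0],
    [0,0,0],
  ],
)

```text
time: 4.93
tool_pos: [0.5272, -0.2995, 0.0543]
tcp_rot: [1.12, 1.26, -1.118]
wrist_force: [2.8, -0.2, -0.3]
width: -0.001
```

>>> carry_out(
  offset=[
    [0.3,-0.7,0],
    [0.6,-0.7,0],
    [0.6,-0.5,0],
    [0.6,-0.4,0],
    [0,0,0],
  ],
  delta_rot=[
    [0,0,0],
    [0,0,0],
    [0,0,0],
    [0,0,0],
    [0,0,0],
  ],
)

```text
time: 5.35
tool_pos: [0.5019, -0.3009, 0.0294]
tcp_rot: [1.119, 1.268, -1.121]
wrist_force: [0.9, 0.2, -0.6]
width: -0.003
```

```bash
python3 - <<'E'
from h import *
rep()
im,_=cloud('side'); cv2.imwrite('pics/c6.png',cv2.resize(im[170:270,230:330,::-1],(500,500),interpolation=cv2.INTER_NEAREST))
E
```

```text
5.35 [ 0.5019 -0.3009  0.0294] F [ 0.9  0.2 -0.6] ty [ 0.993  0.121 -0.003] tz [ 0.121 -0.993 -0.002]
```

View pics/c6.png

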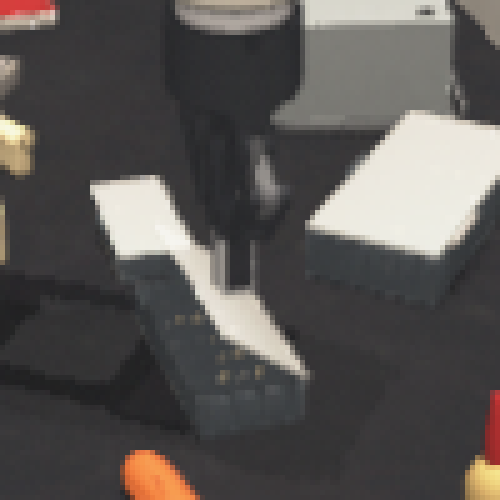

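The lid is now leaning forward under the fingertip at (235,275), roughly half shut, so I continue down.

>>> carry_out(
  offset=[
    [0.6,-0.5,0],
    [0.6,-0.5,0],
    [0.5,-0.4,0],
    [0.4,0,0],
    [0.2,0,0],
  ],
  delta_rot=[
    [0,0,0],
    [0,0,0],
    [0,0,0],
    [0,0,0],
    [0,0,0],
  ],
)

```text
time: 5.82
tool_pos: [0.4889, -0.3028, 0.0071]
tcp_rot: [1.119, 1.267, -1.12]
wrist_force: [-0.4, -0.4, 1.0]
width: 0.003
```

>>> carry_out(
  offset=[
    [0.2,0,0],
    [0.1,0,0],
    [0,0,0],
    [0,0,0],
    [0,0,0],
  ],
  delta_rot=[
    [0,0,0],
    [0,0,0],
    [0,0,0],
    [0,0,0],
    [0,0,0],
  ],
)

```text
time: 6.23
tool_pos: [0.489, -0.3028, 0.0058]
tcp_rot: [1.119, 1.267, -1.12]
wrist_force: [-4.6, 1.1, 8.2]
width: 0.003
```

>>> carry_out(
  offset=[
    [-1.5,0,0],
    [-3,0,0],
    [-4,0,0],
    [-3,0,0],
    [0,0,0],
  ],
  delta_rot=[
    [0,0,0],
    [0,0,0],
    [0,0,0],
    [0,0,0],
    [0,0,0],
  ],
)

```text
time: 6.65
tool_pos: [0.4945, -0.306, 0.1279]
tcp_rot: [1.118, 1.252, -1.116]
wrist_force: [0.6, -0.8, 1.0]
width: -0.002
```

>>> carry_out(
  offset=[
    [0,0.7,-4],
    [0,0.7,-4],
    [0,0.7,-4],
    [0,0.7,-4],
    [0,0.7,-4],
  ],
  delta_rot=[
    [0,0,0],
    [0,0,0],
    [0,0,0],
    [0,0,0],
    [0,0,0],
  ],
)

```text
time: 7.07
tool_pos: [0.4998, -0.0986, 0.1195]
tcp_rot: [1.12, 1.265, -1.121]
wrist_force: [0.4, 0.3, -0.2]
width: 0.001
```

>>> carry_out(
  offset=[
    [0,0.7,-4],
    [0,0.7,-4],
    [0,0.7,-4],
    [0,0.7,-4],
    [0,0.7,-4],
  ],
  delta_rot=[
    [0,0,0],
    [0,0,0],
    [0,0,0],
    [0,0,0],
    [0,0,0],
  ],
)

```text
time: 7.48
tool_pos: [0.5104, 0.1043, 0.1197]
tcp_rot: [1.119, 1.265, -1.12]
wrist_force: [0.1, 0.4, 0.6]
width: 0.0
```

>>> carry_out(
  offset=[
    [0,0,0],
    [0,0,0],
    [0,0,0],
    [0,0,0],
    [0,0,0],
  ],
  delta_rot=[
    [5.5,0,0],
    [5.5,0,0],
    [5.6,0,0],
    [0,0,0],
    [0,0,0],
  ],
)

```text
time: 7.9
tool_pos: [0.5107, 0.1024, 0.1196]
tcp_rot: [1.329, 1.127, -1.331]
wrist_force: [0.6, -0.2, 0.4]
width: -0.001
```

```bash
python3 - <<'E'
from h import *
s,M=rep()
im,W=cloud('top')
x,y,z=W[...,0],W[...,1],W[...,2]
im2,W2=cloud('side');x2,y2,z2=W2[...,0],W2[...,1],W2[...,2]
for a in(W,W2):
    m=(a[...,0]>.44)&(a[...,0]<.55)&(a[...,1]>-.375)&(a[...,1]<-.23)&(a[...,2]>.02)
    P=a[m];print(len(P),np.percentile(P[:,2],[2,50,98]).round(4)); 
    A=np.c_[P[:,:2],np.ones(len(P))];k=np.linalg.lstsq(A,P[:,2],rcond=None)[0];print('tilt',k.round(3));
    r=cv2.minAreaRect(P[:,:2].astype(np.float32));print(r)
for t in((.512,.144,.12),): print('to red start',((np.array(t)-s['tool_pos'])@M*100).round(1))
E
```

```text
7.9 [0.5107 0.1024 0.1196] F [ 0.6 -0.2  0.4] ty [ 0.986 -0.165 -0.001] tz [-0.165 -0.986  0.001]
597 [0.0221 0.0271 0.0324]
tilt [ 0.005 -0.002  0.024]
((0.4912082552909851, -0.30269917845726013), (0.0688771978020668, 0.13125525414943695), 6.9977850914001465)
611 [0.0219 0.0277 0.0299]
tilt [0.007 0.014 0.028]
((0.49060508608818054, -0.30380481481552124), (0.06904824823141098, 0.13401910662651062), 6.899281024932861)
to red start [-0.  -0.6 -4.1]
```

Lid checks out: flat at z ≈ 0.027 in both views, case in place. Now the red drawer.

>>> carry_out(
  offset=[
    [0,-0.5,-4.0],
    [0,-0.8,0],
    [4.0,0,0],
    [4.0,0,0],
    [0.7,0,0],
  ],
  delta_rot=[
    [0,0,0],
    [0,0,0],
    [0,0,0],
    [0,0,0],
    [0,0,0],
  ],
)

```text
time: 8.42
tool_pos: [0.4996, 0.1427, 0.0275]
tcp_rot: [1.324, 1.131, -1.34]
wrist_force: [-2.5, -0.7, -1.1]
width: 0.001
```

>>> carry_out(
  offset=[
    [0,0,0],
    [0,1.0,0],
    [0,1.0,0],
    [0,1.0,0],
    [0,1.0,0],
  ],
  delta_rot=[
    [0,0,0],
    [0,0,0],
    [0,0,0],
    [0,0,0],
    [0,0,0],
  ],
)

```text
time: 8.83
tool_pos: [0.5483, 0.1374, 0.036]
tcp_rot: [1.336, 1.122, -1.328]
wrist_force: [0.1, 0.1, 0.3]
width: 0.001
```

>>> carry_out(
  offset=[
    [0,0.9,0],
    [0,0.9,0],
    [0,0.8,0],
    [0,0.5,0],
    [0,0,0],
  ],
  delta_rot=[
    [0,0,0],
    [0,0,0],
    [0,0,0],
    [0,0,0],
    [0,0,0],
  ],
)

```text
time: 9.25
tool_pos: [0.5767, 0.1319, 0.0335]
tcp_rot: [1.333, 1.124, -1.331]
wrist_force: [0.3, -0.4, 0.2]
width: 0.003
```

>>> carry_out(
  offset=[
    [0,0.4,0],
    [0,0.3,0],
    [0,0.3,0],
    [0,0.2,0],
    [0,0,0],
  ],
  delta_rot=[
    [0,0,0],
    [0,0,0],
    [0,0,0],
    [0,0,0],
    [0,0,0],
  ],
)

```text
time: 9.67
tool_pos: [0.5871, 0.13, 0.0332]
tcp_rot: [1.332, 1.125, -1.332]
wrist_force: [-0.7, 0.0, 0.1]
width: -0.001
```

```bash
cat >> h.py <<'E'
def fronts():
    e=np.array([.986,-.167])
    for n in('top','side'):
        im,W=cloud(n);h=cv2.cvtColor(im,cv2.COLOR_RGB2HSV);x,y,z=np.moveaxis(W,-1,0)
        for c,(a,b) in dict(red=(0,8),blue=(100,125),green=(50,85)).items():
            m=(h[...,1]>110)&(h[...,2]>40)&(h[...,0]>=a)&(h[...,0]<=b)&(y>-.02)&(y<.3)&(z>.06)&(z<.09)&(x>.5)
            if m.sum()>2:print(n,c,m.sum(),'depth along x_cab',np.percentile(W[m][:,:2]@e,[10,50,90]).round(4),W[m].mean(0).round(3))
E
python3 -c "
from h import *
rep();fronts()"
```

```text
9.6667 [0.5871 0.13   0.0332] F [-0.7  0.   0.1] ty [ 0.986 -0.168 -0.   ] tz [-0.168 -0.986  0.   ]
top blue 32 depth along x_cab [0.5323 0.5333 0.5357] [0.578 0.219 0.079]
top green 35 depth along x_cab [0.5716 0.5726 0.5736] [0.587 0.036 0.079]
side red 14 depth along x_cab [0.5681 0.5709 0.5722] [0.597 0.108 0.079]
side blue 8 depth along x_cab [0.5344 0.5348 0.5354] [0.578 0.208 0.081]
side green 11 depth along x_cab [0.573  0.574  0.5755] [0.586 0.023 0.081]
```

>>> carry_out(
  offset=[
    [0,0.2,0],
    [0,0.2,0],
    [0,0.2,0],
    [0,0.1,0],
    [0,0,0],
  ],
  delta_rot=[
    [0,0,0],
    [0,0,0],
    [0,0,0],
    [0,0,0],
    [0,0,0],
  ],
)

```text
time: 10.18
tool_pos: [0.5899, 0.1296, 0.0333]
tcp_rot: [1.328, 1.131, -1.339]
wrist_force: [-11.1, 1.8, 10.1]
width: -0.003
```

>>> carry_out(
  offset=[
    [0,-2.5,0],
    [0,-2.5,0],
    [0,-2.0,0],
    [0,0,-3.2],
    [0,0,-3.2],
  ],
  delta_rot=[
    [0,0,0],
    [0,0,0],
    [0,0,0],
    [0,0,0],
    [0,0,0],
  ],
)

```text
time: 10.6
tool_pos: [0.534, 0.2031, 0.033]
tcp_rot: [1.333, 1.124, -1.335]
wrist_force: [1.3, -0.0, -0.2]
width: -0.002
```

>>> carry_out(
  offset=[
    [0,0,-3.0],
    [0,0,0],
    [0,1.0,0],
    [0,1.0,0],
    [0,1.0,0],
  ],
  delta_rot=[
    [0,0,0],
    [0,0,0],
    [0,0,0],
    [0,0,0],
    [0,0,0],
  ],
)

```text
time: 11.02
tool_pos: [0.5711, 0.2273, 0.0333]
tcp_rot: [1.332, 1.125, -1.333]
wrist_force: [-1.1, 1.0, 0.4]
width: -0.0
```

>>> carry_out(
  offset=[
    [0,0.9,0],
    [0,0.9,0],
    [0,0.8,0],
    [0,0.6,0],
    [0,0.3,0],
  ],
  delta_rot=[
    [0,0,0],
    [0,0,0],
    [0,0,0],
    [0,0,0],
    [0,0,0],
  ],
)

```text
time: 11.43
tool_pos: [0.6056, 0.2215, 0.0333]
tcp_rot: [1.332, 1.124, -1.334]
wrist_force: [-8.3, 1.5, 5.4]
width: 0.0
```

>>> carry_out(
  offset=[
    [0,-2.5,0],
    [0,-3.0,0],
    [0,-3.0,0],
    [-3,-2,0],
    [-4,-2,0],
  ],
  delta_rot=[
    [0,0,0],
    [0,0,0],
    [0,0,0],
    [0,0,0],
    [0,0,0],
  ],
)

```text
time: 11.85
tool_pos: [0.4778, 0.2414, 0.0971]
tcp_rot: [1.324, 1.128, -1.34]
wrist_force: [0.4, -0.7, 0.9]
width: -0.001
```

>>> carry_out(
  offset=[
    [-4,-1,4],
    [-4,0,4],
    [0,0,4],
    [0,0,4],
    [0,0,0],
  ],
  delta_rot=[
    [0,0,0],
    [0,0,0],
    [0,0,0],
    [0,0,0],
    [0,0,0],
  ],
)

```text
time: 12.27
tool_pos: [0.4518, 0.1026, 0.16]
tcp_rot: [1.333, 1.119, -1.335]
wrist_force: [0.3, 1.2, -0.2]
width: 0.001
```

```bash
python3 - <<'E'
from h import *
rep();fronts()
for n in('top','side'):
    im,W=cloud(n)
    m=(W[...,0]>.44)&(W[...,0]<.55)&(W[...,1]>-.375)&(W[...,1]<-.23)&(W[...,2]>.02)&(W[...,2]<.1)
    P=W[m];print('lid z',np.percentile(P[:,2],[2,50,98]).round(4),np.round(cv2.minAreaRect(P[:,:2].astype(np.float32))[0],4))
    cv2.imwrite('pics/end_%s.png'%n,im[:,:,::-1])
E
python3 -c "
import cv2,numpy as np
cv2.imwrite('pics/end.png',np.hstack([cv2.imread('pics/end_top.png')[100:270,90:400],cv2.imread('pics/end_side.png')[130:300,190:430]]))"
```

```text
12.2667 [0.4518 0.1026 0.16  ] F [ 0.3  1.2 -0.2] ty [ 0.985 -0.171  0.002] tz [-0.171 -0.985  0.003]
top red 44 depth along x_cab [0.5705 0.5725 0.5748] [0.603 0.13  0.078]
top blue 42 depth along x_cab [0.5709 0.5723 0.5744] [0.618 0.22  0.078]
top green 36 depth along x_cab [0.5713 0.5723 0.5742] [0.587 0.038 0.079]
side red 14 depth along x_cab [0.5711 0.5737 0.5761] [0.602 0.118 0.082]
side blue 9 depth along x_cab [0.572  0.5735 0.5757] [0.618 0.213 0.083]
side green 12 depth along x_cab [0.573  0.5741 0.5755] [0.587 0.028 0.081]
lid z [0.022  0.0273 0.0324] [ 0.4911 -0.3022]
lid z [0.0214 0.0277 0.03  ] [ 0.49   -0.3035]
```

View pics/end.png

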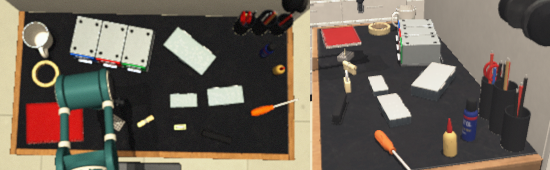

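The final view shows all three fronts flush, the lid shut, the bystanders in place and the arm clear. Handing in.

```bash
python3 -c "
from h import *
print(finish_job())"
```

```text
the job is handed in; nothing more can be done
None
```

I swung the pin case lid down shut and pushed the red and blue drawers home with the closed fingertips. The job was handed in at about 12.4 s on the robot's clock. `finish_job()` gives no verdict, so what follows rests on my own last checks.

- **Lid:** it lies flat at about 27 mm above the desk in both cameras. The case centre is within about 2 mm of my first estimate.
- **Drawers:** the red and blue fronts are level with the green one, which was already shut, to within about 1 mm in both cameras. Both pushes ended on the hard stop, with 8–11 N along the push and 5–10 N vertically.
- **Bystanders:** I saw none out of place in the last pictures, but judged this by eye and did not measure it. The arm was raised and clear at the end.
- **Failed step:** the first pass at the lid missed. The closed pads end about 22 mm short of the reported TCP, so they passed over the lid without moving it. I repeated the pass 22 mm lower, and that one worked.

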